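# Divert the waiting tub into the lane of its own kind

## Task

One lidded tub is waiting in the entry channel of the sorting slide. Swing the diverter flap right across to shut off the lane that does not hold the same height of tub, then, without lifting it, slide the waiting tub into the open lane until it stands upright against the tub of its own kind. Do not tip any tub, leave the flap where you set it, and leave the tub parked beside the entry and the other things on the table alone.

Things in the scene. Friction and masses are not known exactly. Their poses are not given: they have to be found in the camera images.
- slide: grey-painted metal sorting slide fixed to the table; flat level deck, top 40 mm above the table. Origin: on the table below the flap's pivot. Tubs travel along its +y. Kerbs rise 10 mm above the deck and are 4 mm thick. A parking area of the same height lies beside the entry, x 50 to 186 mm, y -230 to -20 mm
- entry (a point): middle of the entry channel, on the deck at slide (0, -165 mm). The channel runs along y from -230 mm (open end) to -90 mm between kerbs at x = +-47 mm; from y = -90 to 0 mm the kerbs widen to x = +-92 mm
- lane_px (a point): middle of the +x lane, on the deck at slide (47, 95 mm). The lane runs along y from 0 to 190 mm, about 85 mm wide between its outer kerb and a 6 mm wide, 10 mm high divider along x = 0; it ends at a 25 mm high stop with its face at y = 190 mm
- lane_mx (a point): middle of the -x lane, on the deck at slide (-47, 95 mm); its mirror image
- flap (a joint): diverter flap: upright dark steel plate 6 mm thick, 2 to 46 mm above the deck, reaching 85 mm back towards the entry from a vertical pivot at slide x = y = 0. Rad: 0 = along the slide's -y; positive = tip towards slide +x, shutting the +x lane and opening the -x lane; negative the reverse. Limits +-0.62 (lane shut). Friction about 0.06 N m, stays where left
- flap_tip (a point): top of the flap's free end, 85 mm from the pivot and 46 mm above the deck
- tub_tall: loose white round lidded tub, 70 mm in diameter, 84 mm tall, about 0.34 kg; origin at the centre of its underside. At the start it is either waiting in the entry channel (slide x near 0, y about -165 mm) or parked beside it (x about 135 mm)
- tub_low: loose white round lidded tub, 70 mm in diameter, 42 mm tall, about 0.18 kg; origin at the centre of its underside. At the start it is in the other one of those two places
- lane_tall: a tub like tub_tall (70 mm in diameter, 84 mm tall), already standing near the stop at the end of one of the two lanes; origin at the centre of its underside
- lane_low: a tub like tub_low (70 mm in diameter, 42 mm tall), already standing near the stop at the end of the other lane; origin at the centre of its underside
- lids: bystander: stack of loose white lids, 72 mm in diameter, 20 mm high, on the parking area; origin under its centre
- marker: bystander: marker pen 120 mm long, 16 mm thick, on the table between slide and robot; origin under its middle
- calculator: bystander: grey calculator 75 x 125 x 16 mm; origin under its centre
- bottle: bystander: clear water bottle, 68 mm in diameter, 200 mm tall; origin under its centre
- thermometer: bystander: probe thermometer, white body 45 x 110 x 22 mm with a 110 mm steel probe; origin under the body's centre
- pot: bystander: open steel pot, 100 mm in diameter, 100 mm tall; origin under its centre
Things that resemble listed ones, but are neither listed nor needed, are in the scene too. Leave any blue or red look-alike of the tub_tall alone.

How it is judged:
On the way:
1. the flap is swung across (at least 0.45 rad) to shut the lane of the other kind, while the waiting tub is still in the entry channel (((x of tub_tall in the frame of slide between -0.05 and 0.05 m and y of tub_tall in the frame of slide below -0.09 m and x of lane_tall in the frame of slide above 0.02 m and value of joint flap below -0.45 rad) or (x of tub_tall in the frame of slide between -0.05 and 0.05 m and y of tub_tall in the frame of slide below -0.09 m and x of lane_tall in the frame of slide below -0.02 m and value of joint flap above 0.45 rad) or (x of tub_low in the frame of slide between -0.05 and 0.05 m and y of tub_low in the frame of slide below -0.09 m and x of lane_low in the frame of slide above 0.02 m and value of joint flap below -0.45 rad) or (x of tub_low in the frame of slide between -0.05 and 0.05 m and y of tub_low in the frame of slide below -0.09 m and x of lane_low in the frame of slide below -0.02 m and value of joint flap above 0.45 rad))), for 0.2 s.
At the end, for the whole second after the job is handed in: The waiting tub stands upright and still on the deck in its own kind's lane, centres under 80 mm from that lane's tub; the flap still shuts the other lane (0.45 rad or more); lane tubs upright and within 30 mm, the parked tub within 20 mm, of where they began (((distance of tub_low from where it was at the start of the episode below 0.02 m and x of each of lane_tall, tub_tall in the frame of slide above 0.02 m and x of lane_low in the frame of slide below -0.02 m and value of joint flap below -0.45 rad and x of tub_tall in the frame of slide between -0.08 and 0.08 m and y of tub_tall in the frame of slide above 0.02 m and horizontal distance between tub_tall and lane_tall below 0.08 m and z of tub_tall in the frame of slide between 0.036 and 0.046 m and angle between tub_tall's own z axis and vertical below 0.1 rad and linear speed of tub_tall below 0.02 m/s) or (distance of tub_low from where it was at the start of the episode below 0.02 m and x of each of lane_tall, tub_tall in the frame of slide below -0.02 m and x of lane_low in the frame of slide above 0.02 m and value of joint flap above 0.45 rad and x of tub_tall in the frame of slide between -0.08 and 0.08 m and y of tub_tall in the frame of slide above 0.02 m and horizontal distance between tub_tall and lane_tall below 0.08 m and z of tub_tall in the frame of slide between 0.036 and 0.046 m and angle between tub_tall's own z axis and vertical below 0.1 rad and linear speed of tub_tall below 0.02 m/s) or (distance of tub_tall from where it was at the start of the episode below 0.02 m and x of each of lane_low, tub_low in the frame of slide above 0.02 m and x of lane_tall in the frame of slide below -0.02 m and value of joint flap below -0.45 rad and x of tub_low in the frame of slide between -0.08 and 0.08 m and y of tub_low in the frame of slide above 0.02 m and horizontal distance between tub_low and lane_low below 0.08 m and z of tub_low in the frame of slide between 0.036 and 0.046 m and angle between tub_low's own z axis and vertical below 0.1 rad and linear speed of tub_low below 0.02 m/s) or (distance of tub_tall from where it was at the start of the episode below 0.02 m and x of each of lane_low, tub_low in the frame of slide below -0.02 m and x of lane_tall in the frame of slide above 0.02 m and value of joint flap above 0.45 rad and x of tub_low in the frame of slide between -0.08 and 0.08 m and y of tub_low in the frame of slide above 0.02 m and horizontal distance between tub_low and lane_low below 0.08 m and z of tub_low in the frame of slide between 0.036 and 0.046 m and angle between tub_low's own z axis and vertical below 0.1 rad and linear speed of tub_low below 0.02 m/s)) and distance of each of lane_tall, lane_low from where it was at the start of the episode below 0.03 m and angle between each of lane_tall, lane_low's own z axis and vertical below 0.1 rad); the robot touches nothing.
It fails at once if a tub is tipped (more than 0.45 rad) (angle between any of tub_tall, tub_low, lane_tall, lane_low's own z axis and vertical above 0.45 rad).
It fails at once if a tub is lifted more than 25 mm off the deck (z of any of tub_tall, tub_low, lane_tall, lane_low in the frame of slide above 0.065 m).
It fails at once if a bystander is moved more than 30 mm (distance of any of lids, marker, calculator, bottle, thermometer, pot from where it was at the start of the episode above 0.03 m).
It also fails if it takes over 51 s, if anything falls off the work surface, if the arm or the gripper's body presses on something with over 40 N, if the wrist force passes 120 N, or if a joint passes its speed limit or range.

## Robot

A 6-joint arm with a two-finger parallel gripper is mounted at the origin on the work surface. World frame = base frame: x ahead of the robot, y to its left, z up, the work surface at z = 0. Lengths are in m, angles in rad, forces in N, time in s.
With the tool pointing down it reaches from about 0.4 to 0.925 m from the base axis. Payload 3.4 kg.
Tool frame: the origin (TCP) lies between the finger pads; the fingertips stand 17 mm ahead of it and the grasp point (between the pads) lies 2 mm behind it; z points along the fingers, y is the line along which they close (so a half turn about z gives the same grasp; the last joint's range is limited). The gripper opens to 85 mm and grips with 20 to 120 N. Pads are 22 mm wide; open, the fingers measure 114 mm over their backs; the gripper's body (76 mm by 85 mm) begins 54 mm behind the grasp point. The pads swing forward as they close: fully open they stand 13 mm farther back than shut.
Start: joints at [-1.2, 0.307, 1.506, -0, 1.328, -0.073], TCP at [0.247, -0.519, 0.248] pointing down, gripper open.
Joint ranges: [-3.12, 3.12], [-1.05, 2.28], [0.14, 2.33], [-1.42, 4.57], [0.1, 2.73], [-2.68, 2.68]. Speed limits (rad/s): [2.57, 2.57, 3.14, 3.14, 3.14, 3.14].

## Interface

Orientations are given as a unit quaternion [w, x, y, z].
In Python, from workcell import sense, camera, sign_off, find_in, pinpoint gives the robot as it stands.
- The arm moves only by the shell command python3 -m handwheel 'ROWS' [OPENING] [FORCE]. ROWS is JSON, a list of rows, each a list of 2 entries, a list of its own where there are three numbers: the shift along the tool's x, y, z in cm, then the turn, a rotation vector about the tool's x, y, z in degrees. In form: [[[tx, ty, tz], [rx, ry, rz]], ...]. A call has 1 to 8 rows; each row shifts and turns the commanded pose from where the row before left it, along the tool's axes as they then stand; what a row does not reach is not made up. A row lasts 1/10 s, in which the tool goes at most 50 mm and 8.59 degrees, less where a joint would pass 70% of its speed; a pose out of reach is approached as far as the arm can. A call with a gripper value outside its range is refused whole. OPENING is the finger opening in cm, from 0 to 8.54, set as the call begins (- or left out, the last holds). The fingers move at their own pace and stop on an object; FORCE is the grip in N (left out, the last holds). Time passes only in rows, so rows that do not move let the fingers close. It gives the time, the measured TCP pose, the force, the opening and the grip force at its end, in the units of the state.
- sense(): the state, without advancing time (a new reading comes with each control period).
- camera(name): name is "scene" or "side" or "wrist"; returns a dict with "color" (480x640x3 uint8, red, green, blue), "range_z" (480x640 float32, m along the optical axis (not along the pixel's ray), 0 where there is no reading), "K" (3x3 intrinsics, pixels), "extrinsics" (4x4, takes a point from camera to world coordinates); the wrist camera has in their place "tool_from_camera" (4x4, takes a point from camera to tool coordinates, whose origin is the TCP and whose axes are the flange's). Camera axes: x right, y down, z forward; pixel columns grow to the right and rows downward; lengths in m; the calibration is good to about 2 mm. A picture is of the moment at which its call begins: read the wrist's pose just before it.
- sign_off(): hands the job in; it is judged then, once.
Trained networks look in a picture, given as the dict that the camera call returned (one of the last four; its "shot" number tells which), for a name from the list of things; names that differ only in an ending like _2 or _b are one class to them, and where a whole thing is asked for, a point or a joint stands for the part that bears it (a point fixed in the world has none). Each returns a list of dicts, best first, with "score" (0 to 1); they miss things now and then, are a little off and sometimes report something else, mostly with a low value. They report only what shows in the picture. A call takes as long as a camera call. They do not tell look-alikes from the thing itself.
- find_in(label, picture): "point" ([column, row] in pixels, amid what is visible of it).
- pinpoint(label, picture): "point" ([column, row] in pixels: a listed point, or the origin of a listed thing).
The state is a dict: "time": time; "joints": joint angles; "joint_velocities": joint speeds; "joint_torque": joint torques, N m; "tcp_pos": TCP position; "tcp_rot": TCP orientation; "wrist_force": force on the tool from outside, world axes, zero at the start; "ft_torque": the same for the moment, N m; "grip_width": finger opening in m; "finger_force": force on a finger pad.
Only numpy, scipy, OpenCV 4.12 (cv2) and the standard library are available. Lean on these libraries where they do the work, as an engineer would, in place of code of your own. Each camera call takes 0.05 s, during which the arm holds its last target. There are 200 camera calls.

## Working session

There is one attempt and no reset: what is moved stays moved. The work goes in short steps, Python scripts to look and compute and a shell command to move; the robot and the scene stay as the last step left them, time stands still between calls to the robot, and variables do not carry over. Pictures are saved under pics/ and viewed, at most 10 in all, crops included, and the job is handed in when it is done.

```bash
ls; mkdir -p pics; cat > h.py <<'E'
import numpy as np,cv2
from workcell import sense,camera,find_in,pinpoint
from scipy.spatial.transform import Rotation as R
def world(pic,u,v,z=None):
    """pixel -> world; by depth, or by plane at height z"""
    K=pic["K"];T=pic["extrinsics"]
    r=np.linalg.inv(K)@[u,v,1]
    if z is None:
        d=pic["range_z"][int(round(v)),int(round(u))]; return T[:3,:3]@(r*d)+T[:3,3]
    w=T[:3,:3]@r; return T[:3,3]+w*(z-T[2,3])/w[2]
def cloud(pic):
    K=pic["K"];T=pic["extrinsics"];d=pic["range_z"]
    v,u=np.mgrid[:480,:640]
    P=np.stack([(u-K[0,2])/K[0,0]*d,(v-K[1,2])/K[1,1]*d,d],-1)
    return P@T[:3,:3].T+T[:3,3]
E
python3 - <<'E'
from h import *
print(sense())
for n in("scene","side"):
    p=camera(n); cv2.imwrite(f"pics/{n}0.png",p["color"][...,::-1])
    print(n,p["extrinsics"].round(3).tolist())
    for l in("slide","entry","lane_px","lane_mx","flap_tip","tub_tall","tub_low","lane_tall","lane_low","lids"):
        zs={"slide":0,"flap_tip":.086}.get(l,.04)
        print(l,[(np.round(q["point"]).tolist(),round(q["score"],2),world(p,*q["point"],zs).round(3).tolist()) for q in pinpoint(l,p)[:4]])
E
```

```text
pics
{'time': 0.0, 'joints': array([-1.19950287e+00,  3.07551558e-01,  1.50769130e+00, -9.95723727e-06,
        1.32836591e+00, -7.35179063e-02]), 'joint_velocities': array([-5.55553465e-05, -8.76652457e-04, -8.22277703e-04,  8.12559222e-04,
       -8.50128361e-05, -8.49827700e-04]), 'joint_torque': array([ 4.43677845e-04, -4.57544339e+01, -2.51917559e+01,  1.27480589e-04,
        1.33101663e-02, -1.01425957e-05]), 'tcp_pos': array([ 0.24713964, -0.51844477,  0.24738651]), 'tcp_rot': array([-9.96190631e-04,  9.75368875e-01,  2.20577744e-01, -1.54312257e-04]), 'wrist_force': array([ 0.00336207, -0.29403526,  0.57914083]), 'ft_torque': array([-0.02262369, -0.04016726,  0.01537316]), 'finger_force': 0.0, 'grip_width': 0.08544980524162127}
scene [[0.21, 0.704, -0.679, 1.606], [0.978, -0.138, 0.159, -0.248], [0.019, -0.697, -0.717, 1.195], [0.0, 0.0, 0.0, 1.0]]
slide [([308.0, 253.0], 0.69, [0.511, -0.015, 0.0])]
entry [([253.0, 262.0], 0.8, [0.551, -0.177, 0.04])]
lane_px [([345.0, 242.0], 0.8, [0.528, 0.09, 0.04])]
lane_mx [([328.0, 219.0], 0.74, [0.424, 0.063, 0.04])]
flap_tip [([251.0
[... 392 characters left out ...]
0.142, 0.04])]
lids [([309.0, 291.0], 0.94, [0.681, -0.046, 0.04])]
side [[-0.813, -0.336, 0.475, 0.102], [-0.582, 0.465, -0.667, 0.689], [0.004, -0.819, -0.573, 0.697], [0.0, 0.0, 0.0, 1.0]]
slide [([357.0, 283.0], 0.79, [0.511, -0.025, 0.0])]
entry []
lane_px [([319.0, 290.0], 0.59, [0.542, 0.085, 0.04])]
lane_mx [([364.0, 302.0], 0.7, [0.444, 0.059, 0.04])]
flap_tip []
tub_tall [([249.0, 281.0], 0.82, [0.686, 0.15, 0.04]), ([332.0, 223.0], 0.77, [0.673, -0.151, 0.04]), ([379.0, 214.0], 0.65, [0.594, -0.262, 0.04])]
tub_low [([375.0, 233.0], 0.91, [0.556, -0.178, 0.04])]
lane_tall [([353.0, 319.0], 0.88, [0.435, 0.117, 0.04])]
lane_low []
lids [([311.0, 243.0], 0.64, [0.66, -0.044, 0.04])]
```

View pics/scene0.png

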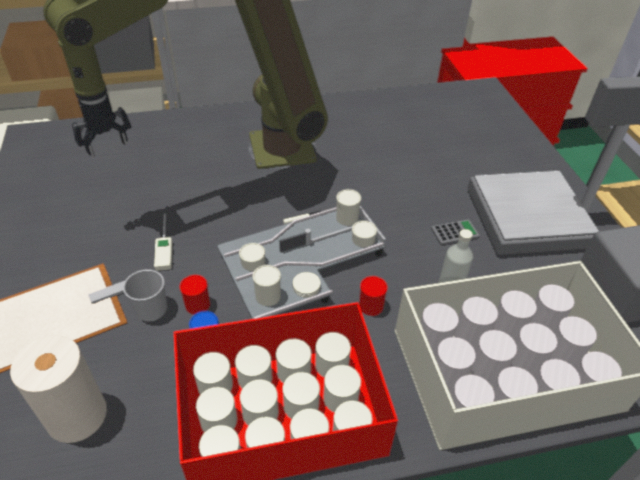

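```bash
python3 - <<'E'
from h import *
p=camera("scene"); c=p["color"][190:330,170:400,::-1]
cv2.imwrite("pics/crop0.png",cv2.resize(c,None,fx=3.4,fy=3.4,interpolation=cv2.INTER_CUBIC))
P=cloud(p);z=P[...,2]
# top-surface clusters
for lo,hi in((.077,.089),(.117,.131)):
    m=((z>lo)&(z<hi)&(P[...,0]>.3)&(P[...,0]<.9)&(p["range_z"]>0)).astype(np.uint8)
    n,L,s,ce=cv2.connectedComponentsWithStats(m)
    for i in range(1,n):
        if s[i,4]>15:
            Q=P[L==i]; (cc),sz,a=cv2.minAreaRect(Q[:,:2].astype(np.float32)); print(lo,ce[i].round(),s[i,4],np.round(cc,3),np.round(sz,3),round(a),Q[:,2].mean().round(3))
E
```

```text
0.077 [588. 197.] 33 [0.525 0.837] [0.029 0.016] 48 0.084
0.077 [347. 214.] 75 [0.452 0.111] [0.064 0.03 ] 70 0.083
0.077 [364. 230.] 350 [0.527 0.141] [0.066 0.073] 39 0.082
0.077 [294. 238.] 113 [ 0.521 -0.054] [0.013 0.094] 9 0.083
0.077 [251. 253.] 414 [ 0.555 -0.178] [0.07 0.07] 21 0.082
0.077 [603. 277.] 188 [0.811 0.706] [0.012 0.176] 90 0.083
0.077 [454. 272.] 86 [0.721 0.333] [0.067 0.032] 55 0.083
0.077 [142. 280.] 134 [ 0.602 -0.463] [0.044 0.087] 12 0.083
0.077 [193. 286.] 485 [ 0.641 -0.338] [0.07  0.069] 6 0.084
0.077 [373. 287.] 478 [0.734 0.109] [0.068 0.068] 43 0.083
0.077 [573. 295.] 88 [0.86 0.6 ] [0.076 0.025] 16 0.083
0.077 [148. 300.] 107 [ 0.659 -0.452] [0.04  0.093] 10 0.083
0.077 [266. 294.] 79 [ 0.699 -0.159] [0.063 0.029] 81 0.082
0.077 [531. 291.] 38 [0.827 0.498] [0.007 0.042] 1 0.084
0.077 [494. 297.] 46 [0.827 0.396] [0.006 0.043] 2 0.084
0.077 [455. 304.] 45 [0.827 0.292] [0.007 0.042] 2 0.083
0.077 [500. 316.] 33 [0.877 0.388] [0.008 0.044] 87 0.082
0.077 [419. 310.] 26 [0.826 0.201] [0.005 0.025] 3 0.083
0.077 [538. 312.] 25 [0.889 0.486] [0.019 0.00
[... 548 characters left out ...]
.117 [593. 187.] 39 [0.526 0.835] [0.03  0.018] 33 0.124
0.117 [348. 198.] 343 [0.434 0.118] [0.067 0.071] 47 0.124
0.117 [608. 266.] 248 [0.811 0.707] [0.01  0.175] 90 0.124
0.117 [458. 260.] 153 [0.717 0.337] [0.066 0.041] 58 0.125
0.117 [266. 276.] 512 [ 0.68  -0.156] [0.069 0.071] 89 0.124
0.117 [504. 288.] 654 [0.86  0.388] [0.432 0.075] 90 0.124
0.117 [554. 295.] 423 [0.87  0.525] [0.083 0.06 ] 90 0.12
0.117 [516. 301.] 457 [0.87  0.425] [0.06  0.084] 0 0.12
0.117 [478. 308.] 475 [0.871 0.325] [0.058 0.084] 1 0.12
0.117 [405. 315.] 54 [0.861 0.147] [0.077 0.004] 1 0.124
0.117 [439. 314.] 528 [0.87  0.225] [0.059 0.082] 0 0.12
0.117 [270. 328.] 685 [ 0.84  -0.169] [0.413 0.064] 82 0.124
```

View pics/crop0.png

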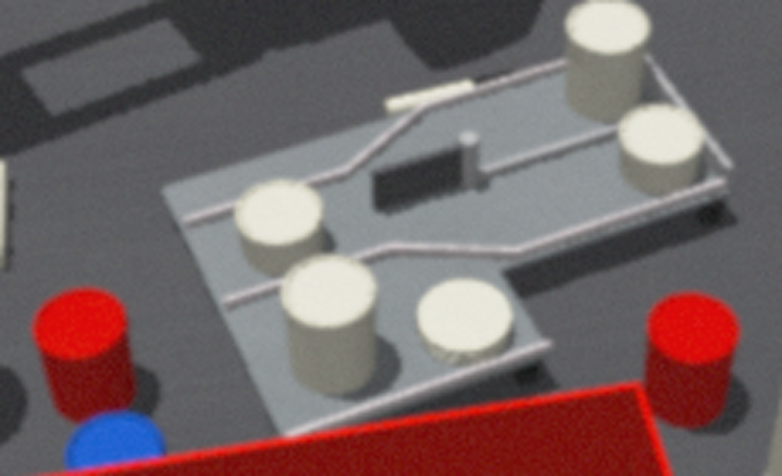

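The low tub, waiting in the channel at (251,258), is the one to move. The crop shows:
- Parked tall tub at (266,284), to leave alone.
- Lids stack at (307,284).
- Red look-alikes at (195,295) and (373,295), and a blue one at (204,322).
- Lane tubs: tall at (348,208) in the −x lane, low at (364,235) in the +x lane.

The white, 42 mm tall tub between the channel kerbs matches the description. The flap must go negative to shut the −x lane. Next I fit the slide frame.

```bash
cat > fit.py <<'E'
from h import *
from scipy.optimize import least_squares
SEG=[]
for s in(1,-1):
    pts=[(47*s,-230),(47*s,-90),(92*s,0),(92*s,190)]
    SEG+=list(zip(pts[:-1],pts[1:]))
SEG+=[((0,10),(0,190))]
def segd(q):
    D=[]
    for a,b in SEG:
        a,b=np.array(a)/1e3,np.array(b)/1e3;t=np.clip((q-a)@(b-a)/((b-a)@(b-a)),0,1)
        D.append(np.linalg.norm(q-a-t[:,None]*(b-a),axis=1))
    return np.min(D,0)
def toslide(p,xy):
    c,s=np.cos(p[2]),np.sin(p[2]);return (xy-p[:2])@np.array([[c,-s],[s,c]])
def fitslide(Ps,p0=(.511,-.018,.28)):
    Q=np.vstack([P[(abs(P[...,2]-.049)<.004)] for P in Ps])[:,:2]; p=np.array(p0)
    for tol in(.02,.012,.008):
        q=Q[segd(toslide(p,Q))<tol]
        p=least_squares(lambda p:segd(toslide(p,q)),p,loss="soft_l1",f_scale=.002).x
    return p,len(q),np.sqrt(np.mean(segd(toslide(p,q))**2))
E
python3 - <<'E'
from fit import *
A=camera("scene");B=camera("side");Ps=[cloud(A),cloud(B)]
for X in([Ps[0]],[Ps[1]],Ps): p,n,e=fitslide(X);print(p.round(4),n,e.round(4))
for nm,P in zip(("scene","side"),Ps):
    Q=P.reshape(-1,3);s=toslide(p,Q[:,:2]);z=Q[:,2]
    m=(abs(s[:,0])<.06)&(s[:,1]<-.015)&(s[:,1]>-.095)&(z>.06)&(z<.1)
    if m.sum()>10: 
        d=s[m];print(nm,"flap",m.sum(),"angles",np.percentile(np.arctan2(d[:,0],-d[:,1]),[10,50,90]).round(3),"zmax",z[m].max().round(3),"ymin",d[:,1].min().round(3))
    m=(np.hypot(s[:,0],s[:,1])<.015)&(z>.06);print("post z",np.percentile(z[m],[50,98]).round(3) if m.sum() else None)
    for t,zz in((( .553,-.175),.082),((.525,.142),.082),((.434,.118),.124),((.68,-.156),.124)):
        m=(np.hypot(*(Q[:,:2]-t).T)<.045)&(abs(z-zz)<.004)
        if m.sum()>30: (c,r)=cv2.minEnclosingCircle(Q[m][:,:2].astype(np.float32));print(t,m.sum(),np.round(c,4),round(r,4),toslide(p,np.array(c)).round(4))
E
```

```text
[ 0.513  -0.0168  0.2264] 612 0.0027
[ 0.5103 -0.0103  0.2283] 736 0.0021
[ 0.5112 -0.0124  0.2281] 1342 0.0026
scene flap 216 angles [-0.061  0.025  0.121] zmax 0.096 ymin -0.091
post z [0.084 0.096]
(0.553, -0.175) 367 [ 0.5543 -0.1785] 0.0364 [ 0.0044 -0.1715]
(0.525, 0.142) 313 [0.5262 0.1398] 0.0371 [0.049  0.1448]
(0.434, 0.118) 291 [0.4356 0.1182] 0.0385 [-0.0441  0.1443]
(0.68, -0.156) 444 [ 0.6792 -0.1579] 0.038 [ 0.1308 -0.1797]
side flap 127 angles [-0.13  -0.064 -0.002] zmax 0.089 ymin -0.085
post z [0.082 0.095]
(0.553, -0.175) 354 [ 0.5544 -0.1722] 0.0373 [ 0.0059 -0.1654]
(0.525, 0.142) 667 [0.5243 0.146 ] 0.0361 [0.0486 0.1513]
(0.434, 0.118) 738 [0.4315 0.1221] 0.0354 [-0.0472  0.149 ]
(0.68, -0.156) 322 [ 0.6779 -0.149 ] 0.037 [ 0.1315 -0.1708]
```

```bash
python3 -m handwheel '[[[0,0,0],[0,0,-8.5]],[[0,0,0],[0,0,-8.5]],[[0,0,0],[0,0,-8.5]],[[0,0,0],[0,0,-8.5]],[[0,0,0],[0,0,-8.5]],[[0,0,0],[0,0,-8.5]],[[0,0,0],[0,0,-8.5]],[[0,0,0],[0,0,-8.5]]]' 0 20 
python3 -m handwheel '[[[0,0,0],[0,0,-8.5]],[[0,0,0],[0,0,-1.2]],[[3,3,0],[0,0,0]],[[3,3,0],[0,0,0]],[[3,3,0],[0,0,0]],[[3,3,0],[0,0,0]],[[3,3,0],[0,0,0]],[[0,0,0],[0,0,0]]]'
cat > st.py <<'E'
from fit import *
p=np.array([.5112,-.0135,.2281])
s=sense();t=s["tcp_pos"];X=R.from_quat(s["tcp_rot"],scalar_first=True).as_matrix()
print("t",s["time"],"slide",(toslide(p,t[:2])*1e3).round(1),"z",t[2].round(4),"yaw err deg",np.degrees(np.arctan2(X[1,0],X[0,0])-p[2]-np.pi/2).round(2),"tilt",X[:,2].round(3),"F",s["wrist_force"].round(1),"w",s["grip_width"].round(4))
E
python3 st.py
```

```text
time: 2.05
tcp_pos: [0.2474, -0.5191, 0.2483]
tcp_rot: [-0.0, 0.683, 0.73, -0.0]
wrist_force: [0.1, 0.1, -1.0]
grip_width: 0.0001
finger_force: 0.0
time: 2.85
tcp_pos: [0.3609, -0.3343, 0.2484]
tcp_rot: [-0.0, 0.621, 0.784, 0.001]
wrist_force: [0.0, 0.1, 0.9]
grip_width: -0.0003
finger_force: 0.0Traceback (most recent call last):
  File "st.py", line 4, in <module>
    print("t",s["time"],"slide",(toslide(p,t[:2])*1e3).round(1),"z",t[2].round(4),"yaw err deg",np.degrees(np.arctan2(X[1,0],X[0,0])-p[2]-np.pi/2).round(2),"tilt",X[:,2].round(3),"F",s["wrist_force"].round(1),"w",s["grip_width"].round(4))
                                                                                                                                                                                                                     ^^^^^^^^^^^^^^^^^^^^^
AttributeError: 'float' object has no attribute 'round'
```

```bash
sed -i 's/s\["grip_width"\].round(4)/round(float(s["grip_width"]),4)/' st.py
python3 -m handwheel '[[[3.3,3.6,0],[0,0,0]],[[3.3,3.6,0],[0,0,0]],[[3.3,3.6,0],[0,0,0]],[[3.3,3.6,0],[0,0,0]],[[3.3,3.6,0],[0,0,0]],[[3.3,3.6,0],[0,0,0]],[[3.0,3.6,0],[0,0,0]],[[0,0,0],[0,0,0]]]' >/dev/null
python3 -m handwheel '[[[0,0,4],[0,0,0]],[[0,0,4],[0,0,0]],[[0,0,2],[0,0,0]],[[0,0,0],[0,0,0]]]' >/dev/null
python3 st.py
python3 - <<'E'
from h import *
A=camera("side");cv2.imwrite("pics/side1.png",cv2.resize(A["color"][150:400,220:540,::-1],None,fx=2.4,fy=2.4))
p=np.array([.5112,-.0135]);P=cloud(A).reshape(-1,3);t=sense()["tcp_pos"]
m=(np.hypot(*(P[:,:2]-t[:2]).T)<.03)&(P[:,2]>.095);Q=P[m];print(t,m.sum(),np.percentile(Q[:,2],[0,1,5,20]).round(3))
E
```

```text
t 4.05 slide [ 26.8 -54. ] z 0.145 yaw err deg -0.02 tilt [-0.008  0.001 -1.   ] F [-1.  -0.3  0.3] w 0.0001
[ 0.55124823 -0.06020908  0.14705055] 983 [0.129 0.135 0.144 0.174]
```

View pics/side1.png

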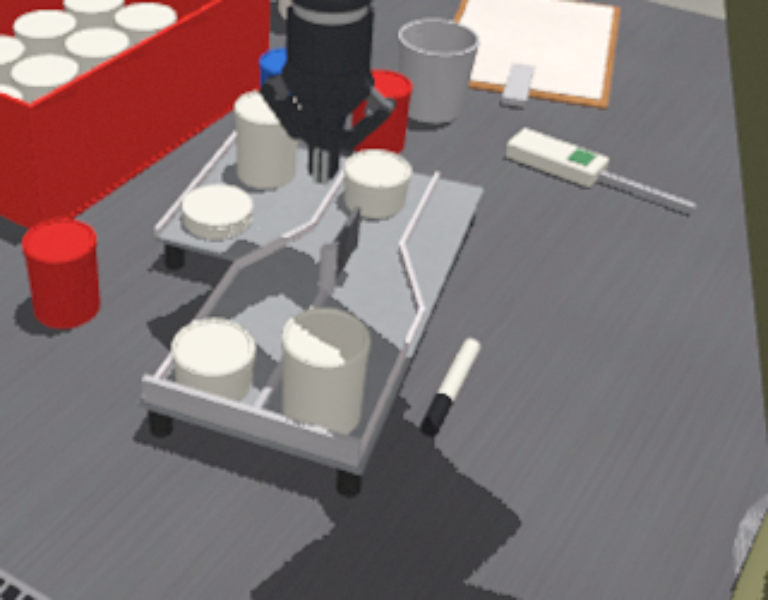

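The side view shows the closed fingertips at crop (322,175), above the deck and about 17 mm below the TCP as specified. The flap is at (345,240), near its middle. Now I lower them on the flap's +x side and push.

```bash

python3 -m handwheel '[[[0.3,0.6,2],[0,0,0]],[[0,0,2],[0,0,0]],[[0,0,1.5],[0,0,0]],[[0,0,1],[0,0,0]],[[0,0,0],[0,0,0]],[[0,0,0],[0,0,0]]]'; python3 st.py
python3 -m handwheel '[[[0,-0.7,0],[0,0,0]],[[0,-0.7,0],[0,0,0]],[[0,-0.7,0],[0,0,0]],[[0,-0.7,0],[0,0,0]],[[0,-0.7,0],[0,0,0]],[[0,0,0],[0,0,0]]]'; python3 st.py
```

```text
time: 4.7
tcp_pos: [0.5586, -0.0555, 0.0844]
tcp_rot: [0.001, 0.622, 0.783, 0.0]
wrist_force: [-0.0, 0.1, 0.6]
grip_width: -0.0
finger_force: 0.0
t 4.7 slide [ 36.7 -51.7] z 0.0844 yaw err deg 0.08 tilt [ 0.002 -0.    -1.   ] F [-0.   0.1  0.6] w -0.0
time: 5.3
tcp_pos: [0.5222, -0.0632, 0.0834]
tcp_rot: [-0.0, 0.621, 0.784, -0.0]
wrist_force: [0.0, -0.5, -0.1]
grip_width: -0.0001
finger_force: 0.0
t 5.3 slide [ -0.5 -50.9] z 0.0834 yaw err deg 0.11 tilt [-0.001 -0.    -1.   ] F [ 0.  -0.5 -0.1] w -0.0001
```

```bash

python3 -m handwheel '[[[0,-0.5,0],[0,0,0]],[[0,-0.4,0],[0,0,0]],[[0,0,0],[0,0,0]]]'; cat > flap.py <<'E'
from fit import *
p=np.array([.5112,-.0135,.2281])
for n in("scene","side"):
    A=camera(n);P=cloud(A).reshape(-1,3);q=fitslide([cloud(A)])[0];s=toslide(q,P[:,:2]);z=P[:,2];C=A["color"].reshape(-1,3).astype(int)
    r=np.hypot(*s.T);m=(r<.087)&(r>.02)&(s[:,1]<0)&(z>.062)&(z<.088)&(C.max(1)<110)
    a=np.arctan2(s[m,0],-s[m,1]);print(n,q.round(3),m.sum(),np.percentile(a,[10,50,90]).round(3) if m.sum() else "")
    f=pinpoint("flap_tip",A)
    for g in f[:2]:
        w=toslide(q,world(A,*g["point"],.086)[:2]);print(" tip",g["score"],w.round(3),np.arctan2(w[0],-w[1]).round(3))
E
python3 flap.py; python3 st.py
```

```text
time: 5.6
tcp_pos: [0.5142, -0.0652, 0.0832]
tcp_rot: [-0.0, 0.621, 0.784, -0.0]
wrist_force: [-0.4, 0.6, -0.2]
grip_width: -0.0001
finger_force: 0.1
scene [ 0.513 -0.017  0.228] 109 [-0.544 -0.487  0.013]
 tip 0.59 [0.166 0.371] 2.722
 tip 0.56 [-0.045 -0.072] -0.562
side [ 0.51  -0.011  0.229] 227 [-0.575 -0.542 -0.374]
 tip 0.74 [-0.043 -0.079] -0.5
t 5.8 slide [ -8.5 -51. ] z 0.0831 yaw err deg 0.12 tilt [-0.001  0.    -1.   ] F [-0.3 -0.1 -0.1] w -0.0003
```

```bash

python3 -m handwheel '[[[0,-0.3,0],[0,0,0]],[[0,-0.2,0],[0,0,0]],[[0,0,0],[0,0,0]]]'; python3 flap.py; python3 st.py
```

```text
time: 6.1
tcp_pos: [0.5099, -0.0662, 0.0833]
tcp_rot: [0.0, 0.621, 0.784, 0.0]
wrist_force: [1.0, -0.4, 0.4]
grip_width: 0.0
finger_force: 0.3
scene [ 0.513 -0.016  0.231] 111 [-0.623 -0.537 -0.096]
 tip 0.6 [-0.079 -0.379] -0.204
 tip 0.53 [-0.054 -0.074] -0.632
side [ 0.51  -0.01   0.229] 243 [-0.636 -0.601 -0.451]
 tip 0.95 [-0.042 -0.067] -0.565
t 6.3 slide [-13.2 -51.1] z 0.0833 yaw err deg 0.12 tilt [-0. -0. -1.] F [ 0.2  0.2 -1. ] w 0.0
```

The flap reads about −0.6 rad. Next I back off, lift, and move behind the waiting tub with a 44 mm opening, so the two fingers form a cradle.

```bash

python3 -m handwheel '[[[0,1,0],[0,0,0]],[[0,1,0],[0,0,0]],[[0,0,-3],[0,0,0]],[[0,0,-4],[0,0,0]],[[0,0,-4],[0,0,0]],[[0,0,0],[0,0,0]]]' >/dev/null
python3 -m handwheel '[[[-3,0,0],[0,0,0]],[[-4,0,0],[0,0,0]],[[-4,0,0],[0,0,0]],[[-4,0,0],[0,0,0]],[[-3,0,0],[0,0,0]],[[0,0,0],[0,0,0]],[[0,0,0],[0,0,0]]]' 4.4 20 >/dev/null
python3 st.py; python3 flap.py
python3 - <<'E'
from fit import *
for n in("scene","side"):
    A=camera(n);P=cloud(A);q=fitslide([P])[0];Q=P.reshape(-1,3)
    for t in((.554,-.175),(.525,.143)):
        m=(np.hypot(*(Q[:,:2]-t).T)<.05)&(abs(Q[:,2]-.082)<.004)
        if m.sum()>30: c,r=cv2.minEnclosingCircle(Q[m][:,:2].astype(np.float32));print(n,t,np.round(c,4),round(r,4),toslide(q,np.array(c)).round(4))
E
```

```text
t 7.6 slide [   7.2 -231.4] z 0.1921 yaw err deg 0.04 tilt [-0.001  0.001 -1.   ] F [-0.4  0.   1. ] w 0.0442
scene [ 0.513 -0.017  0.226] 165 [-0.66  -0.57  -0.502]
 tip 0.59 [-0.051 -0.074] -0.603
 tip 0.29 [0.08  0.081] 2.359
side [ 0.51  -0.01   0.228] 203 [-0.649 -0.612 -0.58 ]
 tip 0.71 [-0.041 -0.071] -0.517
scene (0.554, -0.175) [ 0.5548 -0.1787] 0.0366 [ 0.0038 -0.1666]
scene (0.525, 0.143) [0.527  0.1394] 0.0373 [0.0491 0.1496]
side (0.554, -0.175) [ 0.5518 -0.173 ] 0.0354 [ 0.0036 -0.1675]
side (0.525, 0.143) [0.524 0.146] 0.0357 [0.0489 0.1495]
```

```bash

python3 -m handwheel '[[[-0.3,-0.3,4],[0,0,0]],[[0,0,4],[0,0,0]],[[0,0,2],[0,0,0]],[[0,0,1.5],[0,0,0]],[[0,0,0],[0,0,0]],[[0,0,0],[0,0,0]]]' >/dev/null
python3 st.py
python3 - <<'E'
from h import *
A=camera("side");cv2.imwrite("pics/side2.png",cv2.resize(A["color"][150:400,220:540,::-1],None,fx=2.4,fy=2.4))
E
```

```text
t 8.5 slide [   4.6 -233.7] z 0.0786 yaw err deg 0.16 tilt [-0.  0. -1.] F [ 0.4 -0.4  0.1] w 0.0439
```

View pics/side2.png

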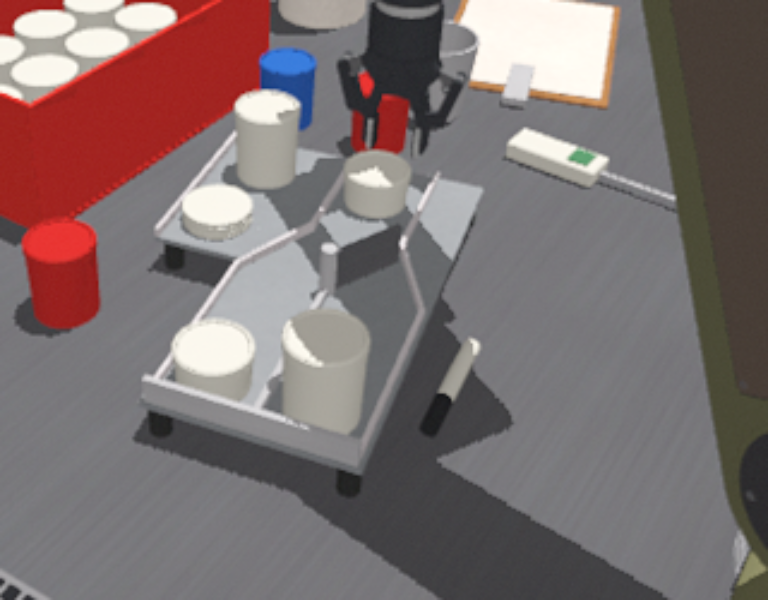

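The flap now closes the left (−x) lane at crop (365,255). The open fingers stand behind the waiting low tub at (390,145). I lower them a touch and push.

```bash

python3 -m handwheel '[[[0,-0.1,0.4],[0,0,0]],[[1,0,0],[0,0,0]],[[1,0,0],[0,0,0]],[[0.7,0,0],[0,0,0]],[[0.7,0,0],[0,0,0]],[[0.7,0,0],[0,0,0]],[[0.7,0,0],[0,0,0]],[[0,0,0],[0,0,0]]]'
python3 st.py
cat > tub.py <<'E'
from fit import *
for n in("scene","side"):
    A=camera(n);P=cloud(A);q=fitslide([P])[0];Q=P.reshape(-1,3);C=A["color"].reshape(-1,3).astype(int)
    s=toslide(q,Q[:,:2]);m=((abs(s[:,0])<.095)&(s[:,1]<.2)&(s[:,1]>-.24)&(abs(Q[:,2]-.082)<.004)&(C.min(1)>90)).reshape(480,640).astype(np.uint8)
    k,L,st,ce=cv2.connectedComponentsWithStats(m)
    for i in range(1,k):
        if st[i,4]>60: c,r=cv2.minEnclosingCircle((s[(L==i).ravel()]*1e3).astype(np.float32));print(n,st[i,4],"slide mm",np.round(c,1),"r",round(r,1))
E
python3 tub.py
```

```text
time: 9.35
tcp_pos: [0.5561, -0.1929, 0.0744]
tcp_rot: [-0.0, 0.621, 0.784, 0.0]
wrist_force: [0.0, -0.7, -0.3]
grip_width: 0.0439
finger_force: 0.0
t 9.35 slide [   3.2 -184.9] z 0.0744 yaw err deg 0.16 tilt [-0.     0.001 -1.   ] F [ 0.  -0.7 -0.3] w 0.0439
scene 312 slide mm [ 50.6 149.7] r 37.8
scene 235 slide mm [   4.3 -144.8] r 37.3
side 382 slide mm [   2.9 -152.2] r 39.3
side 663 slide mm [ 48.7 148.8] r 35.6
side 108 slide mm [-51.3 155.7] r 31.9
```

```bash

python3 -m handwheel '[[[0.8,0,0],[0,0,0]],[[0.8,0,0],[0,0,0]],[[0.8,0,0],[0,0,0]],[[0.8,0,0],[0,0,0]],[[0.8,0,0],[0,0,0]],[[0.8,0,0],[0,0,0]],[[0.8,0,0],[0,0,0]],[[0,0,0],[0,0,0]]]' >/dev/null
python3 -m handwheel '[[[0.6,0.28,0],[0,0,0]],[[0.7,0.34,0],[0,0,0]],[[0.7,0.34,0],[0,0,0]],[[0.7,0.34,0],[0,0,0]],[[0.7,0.34,0],[0,0,0]],[[0,0,0],[0,0,0]]]'
python3 st.py; python3 tub.py
```

```text
time: 10.85
tcp_pos: [0.5521, -0.1014, 0.0743]
tcp_rot: [-0.0, 0.621, 0.784, 0.0]
wrist_force: [-0.5, -0.5, -0.3]
grip_width: 0.044
finger_force: 0.0
t 10.85 slide [ 19.9 -94.8] z 0.0743 yaw err deg 0.17 tilt [ 0.     0.001 -1.   ] F [-0.5 -0.5 -0.3] w 0.044
scene 325 slide mm [ 48.4 150.9] r 36.5
scene 192 slide mm [ 19.7 -55.1] r 35.9
side 451 slide mm [ 17.3 -56.4] r 45.7
side 666 slide mm [ 48.5 148.8] r 35.6
side 98 slide mm [-50.4 153.7] r 31.8
```

```bash

python3 -m handwheel '[[[0.7,0.34,0],[0,0,0]],[[0.8,0.38,0],[0,0,0]],[[0.8,0.38,0],[0,0,0]],[[0.8,0.38,0],[0,0,0]],[[0.8,0.38,0],[0,0,0]],[[0.8,0.38,0],[0,0,0]],[[0.8,0.38,0],[0,0,0]],[[0,0,0],[0,0,0]]]'
python3 st.py; python3 tub.py; python3 flap.py
```

```text
time: 11.75
tcp_pos: [0.5648, -0.0416, 0.0743]
tcp_rot: [-0.0, 0.621, 0.784, 0.0]
wrist_force: [-0.2, 0.2, -0.3]
grip_width: 0.0441
finger_force: 0.0
t 11.75 slide [ 45.9 -39.5] z 0.0743 yaw err deg 0.19 tilt [-0.     0.001 -1.   ] F [-0.2  0.2 -0.3] w 0.0441
scene 319 slide mm [ 51.  148.8] r 37.8
scene 178 slide mm [48.5  4.3] r 34.5
side 521 slide mm [37.1 -8.8] r 44.9
side 659 slide mm [ 48.9 148.6] r 35.3
side 100 slide mm [-50.5 156.3] r 30.8
scene [ 0.513 -0.016  0.228] 148 [-0.601 -0.532  1.082]
 tip 0.66 [-0.039 -0.081] -0.452
side [ 0.51  -0.01   0.228] 236 [-0.627 -0.597  0.321]
 tip 0.68 [-0.033 -0.086] -0.372
```

```bash

python3 -m handwheel '[[[1,0.1,0],[0,0,0]],[[1.1,0.1,0],[0,0,0]],[[1.1,0,0],[0,0,0]],[[1.1,0,0],[0,0,0]],[[1.1,0,0],[0,0,0]],[[1.1,0,0],[0,0,0]],[[1,0,0],[0,0,0]],[[0,0,0],[0,0,0]]]'
python3 st.py; python3 tub.py
```

```text
time: 12.85
tcp_pos: [0.5489, 0.032, 0.0742]
tcp_rot: [-0.001, 0.621, 0.784, -0.0]
wrist_force: [0.3, 0.1, -0.7]
grip_width: 0.0439
finger_force: 0.0
t 12.85 slide [47.  35.8] z 0.0742 yaw err deg 0.2 tilt [-0.001  0.001 -1.   ] F [ 0.3  0.1 -0.7] w 0.0439
scene 319 slide mm [ 50.2 150.7] r 37.9
scene 141 slide mm [49.7 79.2] r 37.0
side 1246 slide mm [ 43.4 109. ] r 76.2
side 99 slide mm [-50.5 153.8] r 31.8
```

```bash

python3 -m handwheel '[[[0.3,0,0],[0,0,0]],[[0.3,0,0],[0,0,0]],[[0.2,0,0],[0,0,0]],[[0,0,0],[0,0,0]]]'
python3 st.py; python3 tub.py; python3 - <<'E'
from h import *
a=camera("scene");b=camera("side")
f=lambda i:cv2.resize(i[...,::-1],(400,400),interpolation=cv2.INTER_CUBIC)
cv2.imwrite("pics/end.png",np.hstack([f(a["color"][180:300,280:400]),f(b["color"][230:350,270:390])]))
E
```

```text
time: 13.35
tcp_pos: [0.5479, 0.0382, 0.0743]
tcp_rot: [0.0, 0.621, 0.784, 0.0]
wrist_force: [-0.5, 0.3, 0.2]
grip_width: 0.0442
finger_force: 0.1
t 13.35 slide [47.4 42.1] z 0.0743 yaw err deg 0.11 tilt [ 0.  0. -1.] F [-0.5  0.3  0.2] w 0.0442
scene 447 slide mm [ 60.3 128.4] r 63.2
side 1247 slide mm [ 42.5 112. ] r 72.8
side 97 slide mm [-50.9 154.7] r 31.7
```

View pics/end.png

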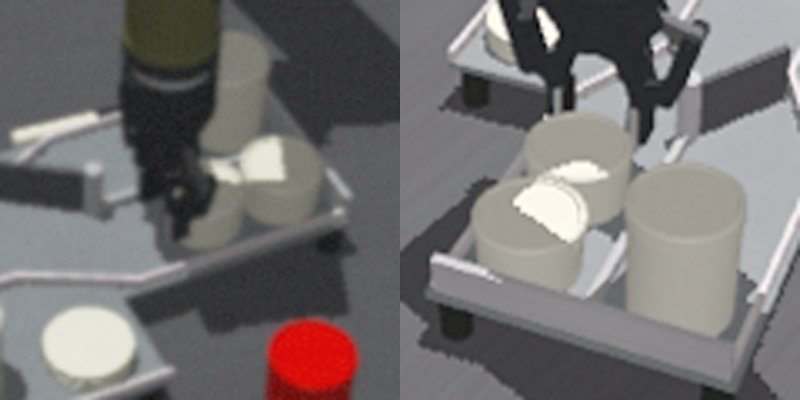

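The moved low tub is at right (578,165), next to the lane low tub at (530,235) and upright; the two are touching or nearly so. The flap is still across at (740,90). I give one last nudge, then back off and up.

```bash

python3 -m handwheel '[[[0.3,0,0],[0,0,0]],[[0,0,0],[0,0,0]],[[-0.5,0,0],[0,0,0]],[[-1,0,0],[0,0,0]],[[-1,0,0],[0,0,0]],[[0,0,-3],[0,0,0]],[[0,0,-4],[0,0,0]],[[0,0,-4],[0,0,0]]]' >/dev/null
python3 -m handwheel '[[[-4,0,-2],[0,0,0]],[[-4,0,-2],[0,0,0]],[[-4,0,0],[0,0,0]],[[-4,0,0],[0,0,0]],[[-4,0,0],[0,0,0]],[[-4,0,0],[0,0,0]],[[0,0,0],[0,0,0]],[[0,0,0],[0,0,0]]]' >/dev/null
python3 st.py; python3 tub.py; python3 flap.py;python3 - <<'E'
from h import *
a=camera("scene");b=camera("side")
f=lambda i:cv2.resize(i[...,::-1],(400,400),interpolation=cv2.INTER_CUBIC)
cv2.imwrite("pics/end2.png",np.hstack([f(a["color"][180:340,220:400]),f(b["color"][190:350,250:410])]))
E
```

```text
t 15.15 slide [  47.  -221.6] z 0.2237 yaw err deg -0.05 tilt [-0.001  0.001 -1.   ] F [ 0.2  0.1 -0.9] w 0.0439
scene 635 slide mm [ 49.5 117.1] r 70.5
side 1222 slide mm [ 49.9 116.2] r 69.0
side 95 slide mm [-50.6 156.7] r 30.8
scene [ 0.513 -0.017  0.229] 163 [-0.642 -0.587 -0.496]
 tip 0.55 [-0.052 -0.077] -0.593
side [ 0.51  -0.01   0.229] 207 [-0.639 -0.607 -0.574]
 tip 0.89 [-0.034 -0.085] -0.38
```

View pics/end2.png

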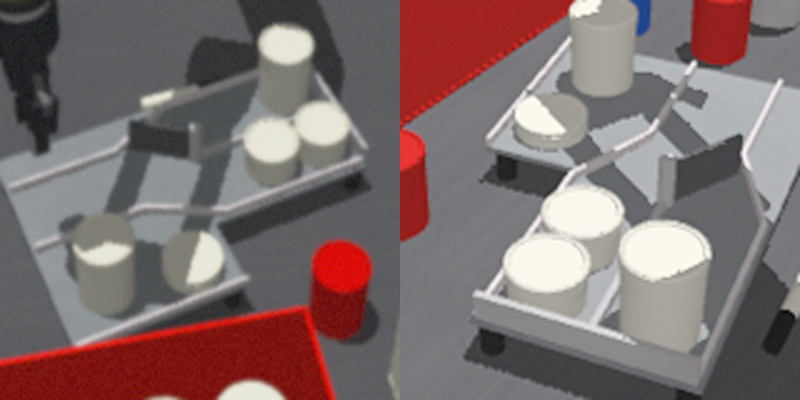

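The two low tubs stand touching (left crop (272,150) and (322,135)). They span about 139 mm overall, so their centres are about 70 mm apart. The flap is at about −0.6 rad, and the parked tall tub (105,265) and lids (193,262) are undisturbed.

```bash
python3 -c "from workcell import sign_off;print(sign_off())"
```

```text
the job is handed in; nothing more can be done
None
```

The job is handed in at about 15 s: the flap shuts the −x lane at about −0.6 rad, and the low tub was slid into the +x lane and stands upright against the lane's low tub, centres about 70 mm apart by camera.

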